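# Release the splint planer's roller guard

## Task

Get the yellow roller guard of the green splint planer open so that the rollers can be brushed clean: with closed fingertips feel gently along the flat green panel in front of the guard for the flush release button hidden in it, press that button fully in so that the guard springs up by itself, then let the button come back out and draw the hand clear, leaving the guard standing open. Do not push, prise or lift the guard itself, do not press the green start button on the control plate, and leave everything else on the bench where it is.

Things in the scene. Friction and masses are not known exactly. Their poses are not given: they have to be found in the camera images.
- planer: bench-top bamboo splint planer, green sheet steel, fixed to the bench: 340 mm deep (x), 450 mm wide (y). Origin: centre of its footprint on the bench; its -x side (front) faces the robot, +y its left, z up. Level flat panel at the front between two side housings (|y| 130 to 225 mm, tops 200 mm above the bench); behind the panel the yellow guard. Motor at the rear to x = 247 mm.
- panel_middle (a point): middle of the green panel's surface: planer x = -102.5, y = 0, z = 160 mm. Axes as the planer's. The panel is flat, level, rigid, and reaches 57 mm either way in x and 130 mm either way in y. The release button hidden in it is centred on the line x = 0 of this frame; its y differs from machine to machine, anywhere from -75 to +75 mm.
- release_button (a joint): travel of the hidden release button in m: 0 out, 0.006 fully in (down). Push plate of the panel's own green, 44 mm (x) by 56 mm (y), 1 mm gap all round (a thin dark outline), top 2 mm below the panel's surface when out. Spring: 3 N to start it, about 7 N fully in; it returns by itself. The guard's catch lets go when it is about 4 mm in.
- guard: yellow sheet-steel roller guard, 256 mm wide (y), 174 mm deep, 34 mm high, 0.5 kg; origin on its hinge at the rear upper edge (planer x = 132, y = 0, z = 196 mm), axes as the planer's when shut. Front lip 60 mm behind the panel's middle. Latched shut at the start; once released a spring swings it up and back about y to a stop at 0.95 rad in about 1 s, where it stays.
- start_switch (a joint): travel of the green start button in m: 0 out, 0.005 in; must not be pressed. It stands on the black control plate on the right housing (planer x = -105, y = -178 mm, top 221 mm above the bench); a red stop button lies 43 mm behind it and a black thickness wheel (top 240 mm) farther back.
- brush: flat dusting brush lying on the planer's left housing, 170 mm long, 42 mm wide, 15 mm high; origin under its ferrule end of the handle, bristles to +x. Bystander.
- basket: round woven basket, pale with dark checks and yellow-green rims, 150 mm across, 105 mm high; origin centre of the underside. Bystander.
- oil_bottle: white oil bottle with red cap, 52 mm across, 140 mm high; origin centre of the underside. Bystander.
- mug: white mug, 82 mm across, 85 mm high; origin centre of the underside. Bystander.
- clip_jar: amber jar with steel lid, 72 mm across, 90 mm high; origin centre of the underside. Bystander.
- splitting_knife: bamboo splitting knife lying on the bench, wooden handle, steel blade to +x, 260 mm long, 28 mm high; origin on the bench near its middle. Bystander.
- mallet: wooden mallet lying on the bench, 255 mm long, head 60 x 100 x 56 mm at +x; origin on the bench near its middle. Bystander.

How it is judged (in metres and radians):
On the way:
1. the hidden release button is pressed in past the catch's release point (value of joint release_button above 0.0042 m), for 0.02 s.
At the end, for the whole second after the job is handed in: The guard stands open by more than 0.6 rad, the release button has come back out (within 1.5 mm), the start button is out, every bystander is within 20 mm of where it was, and the robot touches nothing (angle between guard's own z axis and vertical above 0.6 rad and value of joint each of release_button, start_switch below 0.0015 m and distance of each of brush, basket, oil_bottle, mug, clip_jar, splitting_knife, mallet from where it was at the start of the episode below 0.02 m).
It fails at once if the guard is pushed, prised or lifted by the robot (more than 12 N between arm or fingers and guard) (contact force between any of the fingers, the arm and guard above 12 N).
It fails at once if the start button is pressed (2 mm or more) (value of joint start_switch above 0.002 m).
It fails at once if the fingers press on anything harder than 50 N (contact force between the fingers and anything else above 50 N).
It fails at once if a bystander is moved by more than 20 mm or lifted (distance of any of brush, basket, oil_bottle, mug, clip_jar, splitting_knife, mallet from where it was at the start of the episode above 0.02 m).
It also fails if it takes over 54 s, if anything falls off the work surface, if the arm or the gripper's body presses on something with over 40 N, if the wrist force passes 120 N, or if a joint passes its speed limit or range.

## Robot

A 7-joint arm with a two-finger parallel gripper is mounted at the origin on the work surface. World frame = base frame: x ahead of the robot, y to its left, z up, the work surface at z = 0. Lengths are in mm, angles in rad, forces in N, time in s.
With the tool pointing down it reaches from about 425 to 925 mm from the base axis. Payload 6.8 kg.
Tool frame: the origin (TCP) lies between the finger pads; the fingertips stand 19 mm ahead of it and the grasp point (between the pads) is the TCP; z points along the fingers, x is the direction in which the jaws open and shut, and the axes are right-handed (so a half turn about z gives the same grasp; the last joint's range is limited). The gripper opens to 85 mm and grips with 20 to 120 N. Pads are 22 mm wide; open, the fingers measure 114 mm over their backs; the gripper's body (76 mm by 85 mm) begins 54 mm behind the grasp point. The pads swing forward as they close: fully open they stand 13 mm farther back than shut.
Start: joints at [1.153, 0.477, 0.022, 1.555, -0.011, 1.109, -0.083], TCP at [205.795, -642.881, 223.508] pointing down, gripper open.
Joint ranges: [-2.96, 2.96], [-0.34, 2.1], [-1.41, 1.46], [0.24, 2.44], [-1.37, 4.51], [0.17, 1.92], [-2.96, 2.96]. Speed limits (rad/s): [2.39, 2.39, 3.14, 3.14, 3.14, 3.14, 3.14].

## Interface

Orientations are given as a unit quaternion [x, y, z, w].
In Python, from bench import env, imaging gives the robot as it stands. The module is installed in compiled form; this text tells all that it offers.
- The arm moves only by the shell command python3 -m handwheel 'ROWS' [FORCE]. ROWS is a JSON object of lists of equal length, an entry for each row: "translation": the shift along the world's x, y, z each as a share of 0.06 m, from -1 to 1, a list of three; "rotation": the turn, a rotation vector about the world's x, y, z each as a share of 0.12 rad, from -1 to 1, a list of three; "gripper": the opening, from 0 (shut) to 1 (fully open). A call has 1 to 8 rows; each row shifts and turns the pose as measured when the row begins; what a row does not reach is not made up. A row lasts 1/8 s, in which the tool goes at most 62.5 mm and 10.7 degrees, less where a joint would pass 70% of its speed; a pose out of reach is approached as far as the arm can. A call with a number of a shift or a turn outside -1 to 1 is refused whole. A call with a gripper value outside its range is refused whole. The fingers move at their own pace and stop on an object; FORCE is the grip in N (left out, the last holds). Time passes only in rows, so rows that do not move let the fingers close. It gives the time, the measured TCP pose, the force and the opening at its end, in the units of the state.
- env.get_obs(): the state, without advancing time (a new reading comes with each control period).
- imaging.grab_frame(name): name is "side" or "top" or "wrist"; returns a dict with "color" (384x512x3 uint8, blue, green, red), "depth" (384x512 float32, mm along the optical axis (not along the pixel's ray), 0 where there is no reading), "camera_matrix" (3x3 intrinsics, pixels), "world_from_camera" (4x4, takes a point from camera to world coordinates). Camera axes: x right, y up, looking along -z (the intrinsics and any distortion apply to the point x, -y, -z); pixel columns grow to the right and rows downward; lengths in mm; the calibration is good to about 2 mm. A picture is of the moment at which its call begins.
- env.close_job(): hands the job in, once; it reports no verdict.
The state is a dict: "time": time; "joint_pos": joint angles; "joint_velocities": joint speeds; "joint_torque": joint torques, N m; "eef_pos": TCP position; "tool_rot": TCP orientation; "contact_force": force on the tool from outside, world axes, zero at the start; "moment": the same for the moment, N m; "grip_width": finger opening in mm.
Only numpy, scipy, OpenCV 4.12 (cv2) and the standard library are available. Lean on these libraries where they do the work, as an engineer would, in place of code of your own. Each camera call takes 0.05 s, during which the arm holds its last target.

## Working session

There is one attempt and no reset: what is moved stays moved. The work goes in short steps, Python scripts to look and compute and a shell command to move; the robot and the scene stay as the last step left them, time stands still between calls to the robot, and variables do not carry over. Pictures are saved under pics/ and viewed, and the job is handed in when it is done.

```bash
mkdir -p pics; python3 - <<'E'
from bench import env, imaging
import cv2
print(env.get_obs())
for n in ("top","side","wrist"):
    f=imaging.grab_frame(n); cv2.imwrite(f"pics/{n}0.png",f["color"])
    print(n,f["camera_matrix"].round(1).tolist(),f["world_from_camera"].round(3).tolist(), (f["depth"]>0).mean())
E
```

```text
{'time': 0.0, 'joint_pos': array([ 1.15287931,  0.47779938,  0.02235443,  1.55644296, -0.011489  ,
        1.10928809, -0.0831004 ]), 'joint_velocities': array([ 5.06714880e-04, -1.39451822e-03,  2.11597930e-03, -7.27582277e-05,
       -1.19524212e-03,  1.73874635e-03, -3.98822525e-04]), 'joint_torque': array([ 1.58398270e-04, -5.96449256e+01,  1.60786998e+00, -2.81195623e+01,
        1.24274803e-02,  9.34364536e-03,  3.50195614e-05]), 'eef_pos': array([ 205.58822626, -642.30192876,  222.53008485]), 'tool_rot': array([ 8.07742476e-01, -5.89534795e-01, -7.72690539e-04, -4.70522677e-04]), 'contact_force': array([ 1.0073832 ,  0.2384795 , -0.31337476]), 'moment': array([0.00517073, 0.00024953, 0.02079309]), 'grip_width': 85.55339520096926}
top [[349.5, 0.0, 257.1], [0.0, 349.5, 196.8], [0.0, 0.0, 1.0]] [[0.115, 0.967, -0.229, 250.85], [-0.993, 0.112, -0.023, -17.415], [0.003, 0.23, 0.973, 1347.661], [0.0, 0.0, 0.0, 1.0]] 0.9957733154296875
side [[437.7, 0.0, 249.1], [0.0, 437.7, 189.9], [0.0, 0.0, 1.0]] [[0.771, 0.416, -0.482, -330.727], [-0.636, 0.48, -0.604, -1059.275], [-0.02, 0.773, 0.635, 1286.04], [0.0, 0.0, 0.0, 1.0]] 0.978729248046875
wrist [[333.3, 0.0, 255.7], [0.0, 333.3, 193.2], [0.0, 0.0, 1.0]] [[0.304, 0.9, 0.312, 285.038], [-0.953, 0.288, 0.099, -617.527], [-0.001, -0.328, 0.945, 373.211], [0.0, 0.0, 0.0, 1.0]] 0.9960123697916666
```

View pics/top0.png

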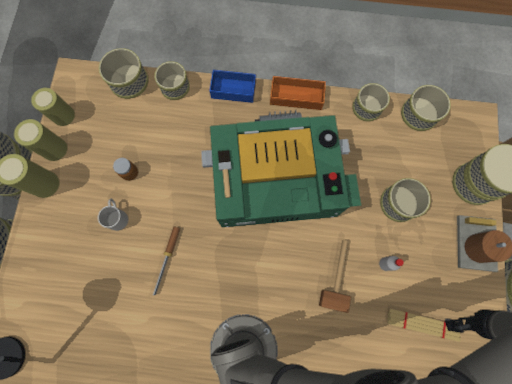

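View pics/side0.png

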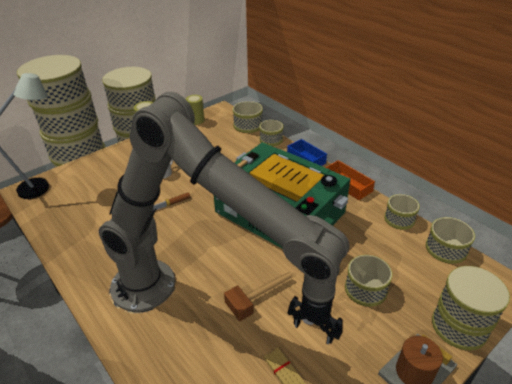

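The top view shows the planer at about (278,165), the yellow guard at (277,155), the brush at (225,170) and the control plate at (333,183). There may be a faint outline on the panel near (300,195), so I'll zoom in and measure it.

```bash
cat > h.py <<'E'
import numpy as np, cv2
from bench import env, imaging
def rays(f,uv):
    uv=np.atleast_2d(uv).astype(float);K=f["camera_matrix"];T=f["world_from_camera"]
    d=np.c_[(uv[:,0]-K[0,2])/K[0,0],-(uv[:,1]-K[1,2])/K[1,1],-np.ones(len(uv))]
    return T[:3,3],d@T[:3,:3].T
def plane(f,uv,z):
    o,d=rays(f,uv);return o+d*((z-o[2])/d[:,2])[:,None]
def dep(f,uv):
    o,d=rays(f,uv);uv=np.atleast_2d(uv).astype(int);return o+d*f["depth"][uv[:,1],uv[:,0]][:,None]
def proj(f,P):
    T=f["world_from_camera"];p=(np.atleast_2d(P)-T[:3,3])@T[:3,:3];K=f["camera_matrix"]
    return np.c_[K[0,0]*p[:,0]/-p[:,2]+K[0,2],-K[1,1]*p[:,1]/-p[:,2]+K[1,2]]
E
python3 - <<'E'
from h import *
f=imaging.grab_frame("top");c=f["color"]
crop=c[105:235,200:365];g=cv2.resize(crop,None,fx=4.8,fy=4.5,interpolation=cv2.INTER_CUBIC)
g=cv2.convertScaleAbs(g,alpha=1.8);cv2.imwrite("pics/topz.png",g)
hsv=cv2.cvtColor(c,cv2.COLOR_BGR2HSV)
y=cv2.inRange(hsv,(18,150,120),(32,255,255));n,l,s,ce=cv2.connectedComponentsWithStats(y)
k=1+s[1:,4].argmax();print("guard",s[k])
cn=max(cv2.findContours((l==k).astype(np.uint8),0,1)[0],key=cv2.contourArea)
r=cv2.minAreaRect(cn);b=cv2.boxPoints(r);print(b.round(1).tolist())
W=plane(f,b,196);print(W.round(1).tolist());print([np.linalg.norm(W[i]-W[(i+1)%4]).round(1) for i in range(4)])
print(dep(f,[[277,160],[270,200],[300,195],[290,195]]).round(1).tolist())
E
```

```text
guard [ 238  128   78   53 3169]
[[237.39999389648438, 134.1999969482422], [311.1000061035156, 127.19999694824219], [315.5, 173.8000030517578], [241.6999969482422, 180.6999969482422]]
[[739.6, 105.4, 196.0], [796.1, -151.5, 196.0], [625.5, -180.1, 196.0], [571.7, 68.8, 196.0]]
[np.float64(263.0), np.float64(173.0), np.float64(254.6), np.float64(171.8)]
[[661.4, -43.7, 192.1], [523.8, -35.1, 160.3], [554.7, -137.8, 156.4], [549.0, -102.4, 163.1]]
```

View pics/topz.png

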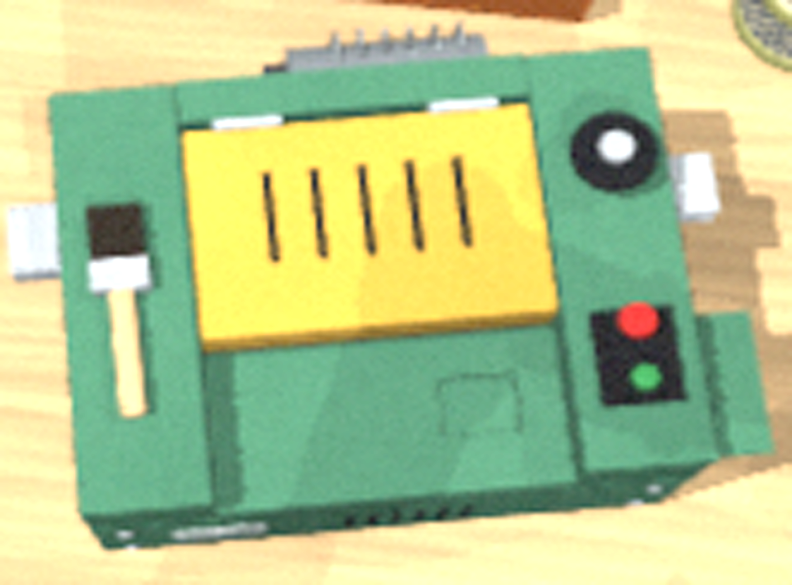

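```bash
python3 - <<'E'
from h import *
f=imaging.grab_frame("top")
z=np.array([[440,380],[516,373],[522,427],[443,434]])
px=np.c_[200+(z[:,0]+.5)/4.8-.5,105+(z[:,1]+.5)/4.5-.5]
B=plane(f,px,159);c=B.mean(0);print(px.round(1).tolist(),B.round(1).tolist(),c.round(1),[np.linalg.norm(B[i]-B[(i+1)%4]).round(1) for i in range(4)])
# frame from guard
c0=f["color"];yaw=0.214
ex=np.array([np.cos(yaw),np.sin(yaw)]);ey=np.array([-ex[1],ex[0]])
hinge=np.array([(739.6+796.1)/2,(105.4-151.5)/2])
print("hinge mid",hinge, "panel mid from hinge",hinge-234.5*ex, "origin",hinge-132*ex)
# panel edges via housing outer corners z=200
z=np.array([[50,95],[648,48],[713,457],[80,515]])
px=np.c_[200+(z[:,0]+.5)/4.8-.5,105+(z[:,1]+.5)/4.5-.5]
H=plane(f,px,200);print(H.round(1).tolist(),[np.linalg.norm(H[i]-H[(i+1)%4]).round(1) for i in range(4)])
o=H.mean(0)[:2];y=H[0]-H[1]+H[3]-H[2];x=H[0]-H[3]+H[1]-H[2]
print("origin",o,"yaws",np.arctan2(-y[0],y[1]),np.arctan2(x[1],x[0]))
yaw=.5*(np.arctan2(-y[0],y[1])+np.arctan2(x[1],x[0]))
ex=np.array([np.cos(yaw),np.sin(yaw)]);ey=np.array([-ex[1],ex[0]])
pm=o-102.5*ex;d=c[:2]-pm;print("panelmid",pm,"button in panel frame",d@ex,d@ey)
st=plane(f,[200+645.5/4.8-.5,105+376.5/4.5-.5],221)[0];print("start",st,(st[:2]-o)@ex,(st[:2]-o)@ey)
q=plane(f,[200+131/4.8,105+400/4.5],210)[0];print(q,dep(f,[226,192]))
E
```

```text
[[291.3, 189.1], [307.1, 187.5], [308.4, 199.5], [291.9, 201.1]] [[571.9, -105.2, 159.0], [584.0, -160.0, 159.0], [541.3, -167.9, 159.0], [529.1, -111.3, 159.0]] [ 556.6 -136.1  159. ] [np.float64(56.1), np.float64(43.4), np.float64(57.9), np.float64(43.2)]
hinge mid [767.85 -23.05] panel mid from hinge [538.69912015 -72.850846  ] origin [638.86101859 -51.08288559]
[[758.5, 205.2, 200.0], [850.0, -230.9, 200.0], [523.8, -297.3, 200.0], [429.5, 136.0, 200.0]] [np.float64(445.6), np.float64(332.9), np.float64(443.4), np.float64(336.1)]
origin [640.44918522 -46.7305206 ] yaws 0.2105277618872044 0.20410330244767658
panelmid [540.14401834 -67.82847069] button in panel frame 2.050647787452308 -70.18080432213786
start [ 574.66797101 -241.79829158  221.        ] -104.52415378970682 -177.35079557816061
[516.75907922 110.04504792 210.        ] [[521.66644065 114.7052512  214.4308494 ]]
```

The outline measures about 57 x 43 mm and lies on the panel's x = 0 line at y ≈ -69. That matches the button's given size and range. The start button also lands where it should, at (-104.5, -177). The target is therefore world (555, -136).

I'll rise, shut the fingers and turn the wrist camera away from the guard on the way over.

```bash
python3 -m handwheel '{"translation":[[0,0,0.7],[0,0,0.7],[0.5,0.7,0],[0.55,0.8,0],[0.55,0.8,0],[0.55,0.8,0],[0.55,0.8,0],[0.55,0.8,0]],"rotation":[[0,0,0],[0,0,1],[0,0,1],[0,0,1],[0,0,1],[0,0,1],[0,0,1],[0,0,1]],"gripper":[0,0,0,0,0,0,0,0]}' 30
```

```text
time: 1.25
eef_pos: [400.3, -355.1, 308.4]
tool_rot: [0.98, -0.201, -0.001, 0.002]
contact_force: [0.7, -0.2, 0.4]
grip_width: 0.2
```

```bash
python3 -m handwheel '{"translation":[[0.55,0.8,0],[0.55,0.8,0],[0.55,0.8,0],[0.5,0.7,0],[0.3,0.4,0],[0,0,0],[0,0,0]],"rotation":[[0,0,1],[0,0,1],[0,0,1],[0,0,0],[0,0,0],[0,0,0],[0,0,0]],"gripper":[0,0,0,0,0,0,0]}'
python3 - <<'E'
from h import *
print(env.get_obs())
f=imaging.grab_frame("wrist");cv2.imwrite("pics/w1.png",f["color"]);print(f["world_from_camera"][:3,3],proj(f,[[556.6,-136.1,159],[555,-136,155]]))
f=imaging.grab_frame("top");cv2.imwrite("pics/t1.png",cv2.resize(f["color"][105:235,200:365],None,fx=4.8,fy=4.5))
E
```

```text
time: 2.12
eef_pos: [552.2, -132.8, 309.0]
tool_rot: [1.0, -0.012, 0.0, 0.002]
contact_force: [0.5, -0.1, -0.1]
grip_width: 0.1
{'time': 2.125, 'joint_pos': array([ 0.52243579,  0.26893018, -0.4884158 ,  1.68419449,  0.13839462,
        1.22079754, -0.02203788]), 'joint_velocities': array([-0.00990533,  0.0028577 , -0.00777788, -0.00124779, -0.0058746 ,
       -0.00112389, -0.00180699]), 'joint_torque': array([-1.06474735e+00, -4.51611114e+01, -4.01779085e+00, -2.94264793e+01,
       -5.73126040e-02, -3.64146684e-02, -2.05140584e-02]), 'eef_pos': array([ 552.2387089 , -132.84299588,  308.97295124]), 'tool_rot': array([ 9.99927971e-01, -1.17338541e-02,  3.86305673e-04,  2.49413993e-03]), 'contact_force': array([ 0.54491845, -0.07925116, -0.09813226]), 'moment': array([0.04927626, 0.02026261, 0.01702054]), 'grip_width': 0.13678017017583952}
[553.47189844 -48.67476133 459.1492867 ] [[261.56565836 174.87612435]
 [259.80964983 173.63226721]]
```

View pics/w1.png

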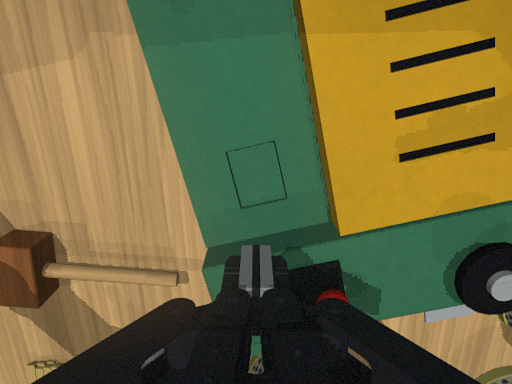

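View pics/t1.png

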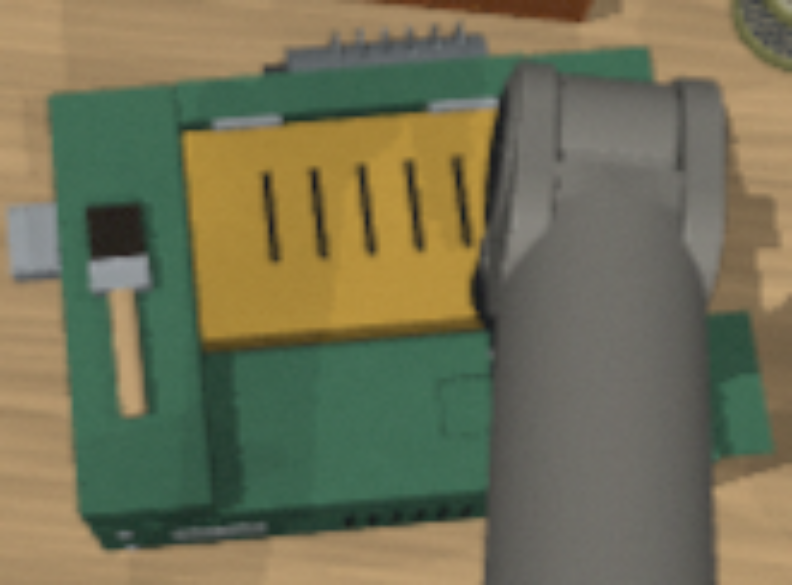

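The wrist view shows the outline's corners at (227,152), (274,141), (286,198) and (241,208). Its centre, (257,175), is within 2 mm of the projection of my first estimate. I'll go down to just above it.

```bash
python3 -m handwheel '{"translation":[[0,-0.05,-0.8],[0,0,-0.8],[0,0,-0.3],[0,0,0],[0,0,0]],"rotation":[[0,0,0],[0,0,0],[0,0,0],[0,0,0],[0,0,0]],"gripper":[0,0,0,0,0]}'
```

```text
time: 2.85
eef_pos: [550.5, -143.3, 194.2]
tool_rot: [1.0, -0.018, 0.002, 0.004]
contact_force: [-0.3, -1.2, 0.6]
grip_width: 0.3
```

```bash
python3 -m handwheel '{"translation":[[0.04,0.13,0],[0,0,0],[0,0,-0.15],[0,0,0]],"rotation":[[0,0,0.1],[0,0,0],[0,0,0],[0,0,0]],"gripper":[0,0,0,0]}'
```

```text
time: 3.35
eef_pos: [554.6, -135.3, 187.5]
tool_rot: [1.0, -0.011, 0.004, 0.005]
contact_force: [-0.3, -0.2, -0.2]
grip_width: 0.2
```

```bash
for i in 1; do python3 -m handwheel '{"translation":[[0,0,-0.1],[0,0,0]],"rotation":[[0,0,0],[0,0,0]],"gripper":[0,0]}'; done
python3 -m handwheel '{"translation":[[0,0,-0.06],[0,0,0]],"rotation":[[0,0,0],[0,0,0]],"gripper":[0,0]}'
```

```text
time: 3.6
eef_pos: [554.4, -135.3, 180.9]
tool_rot: [1.0, -0.011, 0.004, 0.005]
contact_force: [0.3, 0.2, 0.8]
grip_width: -0.0
time: 3.85
eef_pos: [554.4, -135.4, 177.0]
tool_rot: [1.0, -0.011, 0.004, 0.005]
contact_force: [-0.5, 0.2, -0.5]
grip_width: 0.2
```

```bash
python3 -m handwheel '{"translation":[[0,0,-0.05],[0,0,0]],"rotation":[[0,0,0],[0,0,0]],"gripper":[0,0]}'
python3 -m handwheel '{"translation":[[0,0,-0.05],[0,0,0]],"rotation":[[0,0,0],[0,0,0]],"gripper":[0,0]}'
```

```text
time: 4.1
eef_pos: [554.5, -135.4, 173.8]
tool_rot: [1.0, -0.011, 0.004, 0.005]
contact_force: [0.5, -1.1, 0.2]
grip_width: -0.2
time: 4.35
eef_pos: [554.5, -135.5, 170.7]
tool_rot: [1.0, -0.011, 0.004, 0.005]
contact_force: [0.3, 0.6, -0.3]
grip_width: 0.4
```

There's no force yet, although the tip should already be 6 mm below the plate's top. I'll take a look before going further.

```bash
python3 - <<'E'
from h import *
o=env.get_obs();print(o["eef_pos"],o["contact_force"])
f=imaging.grab_frame("wrist");cv2.imwrite("pics/w2.png",f["color"]);print(f["world_from_camera"][:3,3],proj(f,[[554.5,-135.5,152],[554.5,-135.5,158]]))
print(dep(f,[[200,150],[250,120],[256,200],[256,230],[256,250],[257,270]]).round(1))
f=imaging.grab_frame("side");g=f["color"];cv2.imwrite("pics/s2.png",cv2.resize(g[130:260,200:365],None,fx=4.8,fy=4.5))
E
```

```text
[ 554.48679456 -135.47393664  170.68009208] [ 0.31567507  0.63887045 -0.28727322]
[554.49587396 -50.54634807 320.43195061] [[257.12109414 234.80095659]
 [257.2420426  239.79842419]]
[[ 527.7  -84.7  160.2]
 [ 552.4  -70.9  160.2]
 [ 554.4 -112.5  157.5]
 [ 554.  -129.1  159. ]
 [ 553.8 -124.4  188.9]
 [ 554.1 -125.7  203.1]]
```

View pics/w2.png

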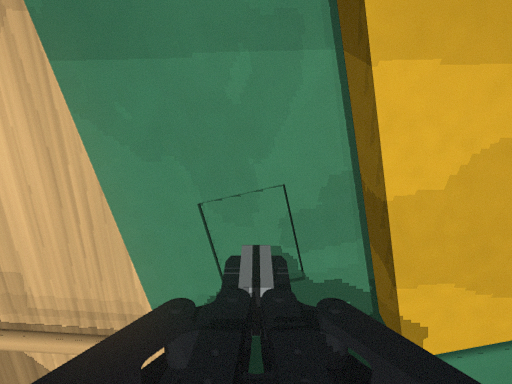

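View pics/s2.png

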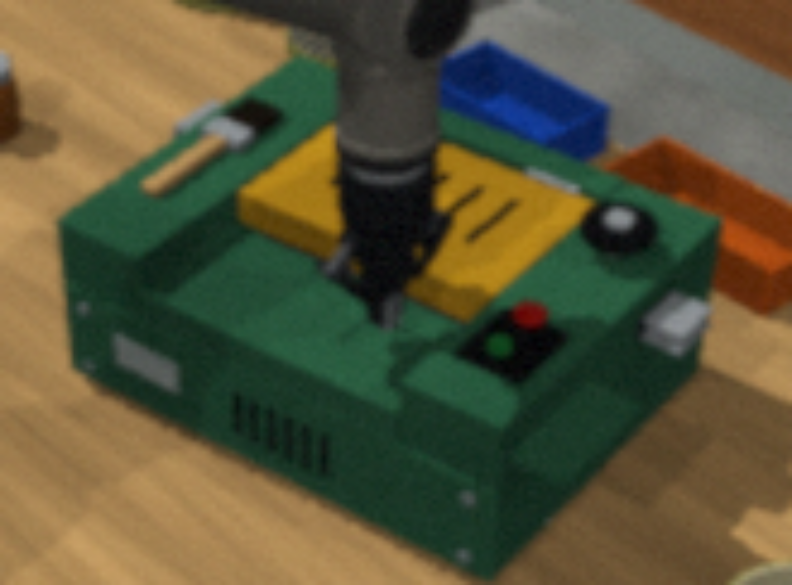

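The fingertip at (257,246) is still above the plate, so the tips are shorter than nominal. The button is still out. I'll carry on down in 3 mm steps while watching the force.

```bash
for i in 1; do python3 -m handwheel '{"translation":[[0,0,-0.05],[0,0,0]],"rotation":[[0,0,0],[0,0,0]],"gripper":[0,0]}'; done
python3 -m handwheel '{"translation":[[0,0,-0.04],[0,0,0]],"rotation":[[0,0,0],[0,0,0]],"gripper":[0,0]}'
```

```text
time: 4.7
eef_pos: [554.8, -135.4, 167.8]
tool_rot: [1.0, -0.011, 0.005, 0.005]
contact_force: [-0.4, -0.5, 0.5]
grip_width: -0.2
time: 4.95
eef_pos: [554.7, -135.4, 165.2]
tool_rot: [1.0, -0.011, 0.005, 0.005]
contact_force: [0.4, 0.2, 0.3]
grip_width: -0.1
```

```bash
python3 -m handwheel '{"translation":[[0,0,-0.04],[0,0,0]],"rotation":[[0,0,0],[0,0,0]],"gripper":[0,0]}'
python3 - <<'E'
from h import *
o=env.get_obs();print(o["eef_pos"],o["contact_force"],o["moment"])
f=imaging.grab_frame("wrist");c=f["color"];cv2.imwrite("pics/w3.png",cv2.resize(c[170:300,170:340],None,fx=4.5,fy=4.5))
for r in range(215,262,3): print(r,dep(f,[[250,r],[257,r],[264,r]])[:,[1,2]].round(0).tolist())
E
```

```text
time: 5.2
eef_pos: [554.8, -135.5, 162.7]
tool_rot: [1.0, -0.011, 0.005, 0.005]
contact_force: [1.2, 0.2, 0.7]
grip_width: -0.2
[ 554.75550668 -135.46137348  162.65717666] [1.18949405 0.18130702 0.71926263] [-0.042421   -0.00914528 -0.04513017]
215 [[-117.0, 158.0], [-118.0, 157.0], [-117.0, 159.0]]
218 [[-119.0, 157.0], [-119.0, 159.0], [-119.0, 157.0]]
221 [[-120.0, 159.0], [-120.0, 159.0], [-121.0, 158.0]]
224 [[-122.0, 159.0], [-122.0, 158.0], [-122.0, 158.0]]
227 [[-123.0, 160.0], [-123.0, 159.0], [-124.0, 159.0]]
230 [[-125.0, 159.0], [-126.0, 158.0], [-126.0, 158.0]]
233 [[-127.0, 159.0], [-127.0, 159.0], [-127.0, 159.0]]
236 [[-129.0, 159.0], [-129.0, 159.0], [-129.0, 158.0]]
239 [[-131.0, 158.0], [-131.0, 158.0], [-131.0, 158.0]]
242 [[-133.0, 158.0], [-133.0, 158.0], [-133.0, 158.0]]
245 [[-125.0, 174.0], [-125.0, 174.0], [-126.0, 174.0]]
248 [[-125.0, 177.0], [-125.0, 178.0], [-125.0, 178.0]]
251 [[-125.0, 181.0], [-125.0, 181.0], [-125.0, 180.0]]
254 [[-125.0, 184.0], [-125.0, 183.0], [-125.0, 183.0]]
257 [[-125.0, 186.0], [-126.0, 185.0], [-125.0, 185.0]]
260 [[-125.0, 189.0], [-125.0, 188.0], [-125.0, 188.0]]
```

View pics/w3.png

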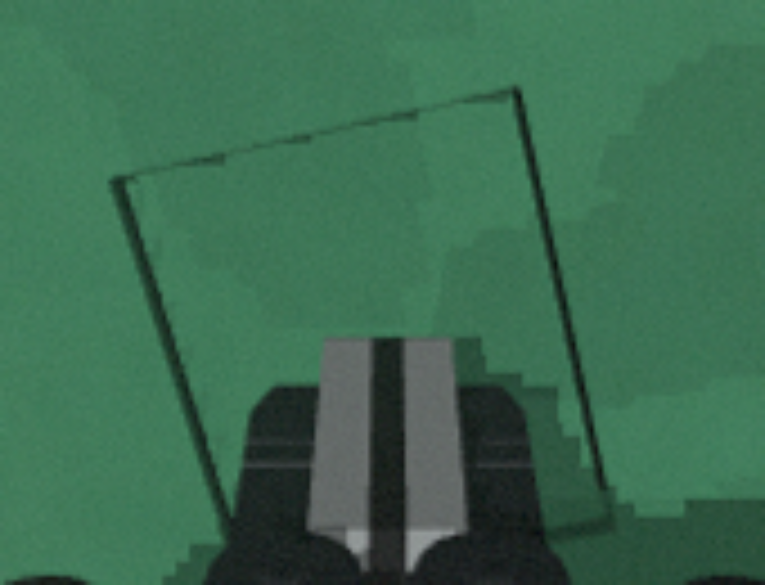

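The wrist depth puts the fingertip's lower edge at z ≈ 173, while the TCP reads 163. The tips are therefore about 15 mm above the plate, which explains the lack of force. I'll shift 5 mm away from the guard for body clearance and go on down.

```bash
python3 -m handwheel '{"translation":[[-0.08,-0.02,0],[0,0,0],[0,0,-0.08],[0,0,0]],"rotation":[[0,0,0],[0,0,0],[0,0,0],[0,0,0]],"gripper":[0,0,0,0]}'
python3 -m handwheel '{"translation":[[0,0,-0.06],[0,0,0]],"rotation":[[0,0,0],[0,0,0]],"gripper":[0,0]}'
```

```text
time: 5.75
eef_pos: [549.6, -136.9, 157.8]
tool_rot: [1.0, -0.011, 0.005, 0.005]
contact_force: [-0.2, 0.3, 0.3]
grip_width: -0.1
time: 6.0
eef_pos: [549.7, -136.8, 153.8]
tool_rot: [1.0, -0.011, 0.005, 0.005]
contact_force: [0.5, -0.6, 0.8]
grip_width: 0.1
```

```bash
python3 -m handwheel '{"translation":[[0,0,-0.04],[0,0,0]],"rotation":[[0,0,0],[0,0,0]],"gripper":[0,0]}'
```

```text
time: 6.25
eef_pos: [549.7, -136.7, 151.2]
tool_rot: [1.0, -0.011, 0.005, 0.005]
contact_force: [-0.4, -0.1, -0.2]
grip_width: 0.1
```

```bash
python3 - <<'E'
from h import *
f=imaging.grab_frame("wrist");c=f["color"];cv2.imwrite("pics/w4.png",cv2.resize(c[170:300,170:340],None,fx=4.5,fy=4.5))
for r in range(233,262,3): print(r,dep(f,[[250,r],[257,r],[264,r]])[:,[1,2]].round(0).tolist())
f=imaging.grab_frame("side");g=f["color"];cv2.imwrite("pics/s4.png",cv2.resize(g[160:250,220:340],None,fx=6,fy=6,interpolation=cv2.INTER_CUBIC))
E
```

```text
233 [[-123.0, 158.0], [-123.0, 159.0], [-123.0, 158.0]]
236 [[-125.0, 157.0], [-124.0, 159.0], [-124.0, 159.0]]
239 [[-126.0, 159.0], [-126.0, 159.0], [-126.0, 158.0]]
242 [[-127.0, 159.0], [-128.0, 159.0], [-128.0, 158.0]]
245 [[-126.0, 163.0], [-127.0, 163.0], [-127.0, 163.0]]
248 [[-126.0, 166.0], [-126.0, 168.0], [-126.0, 167.0]]
251 [[-127.0, 169.0], [-126.0, 170.0], [-126.0, 169.0]]
254 [[-126.0, 172.0], [-127.0, 171.0], [-126.0, 172.0]]
257 [[-126.0, 174.0], [-127.0, 174.0], [-127.0, 174.0]]
260 [[-126.0, 178.0], [-126.0, 177.0], [-126.0, 177.0]]
```

View pics/w4.png

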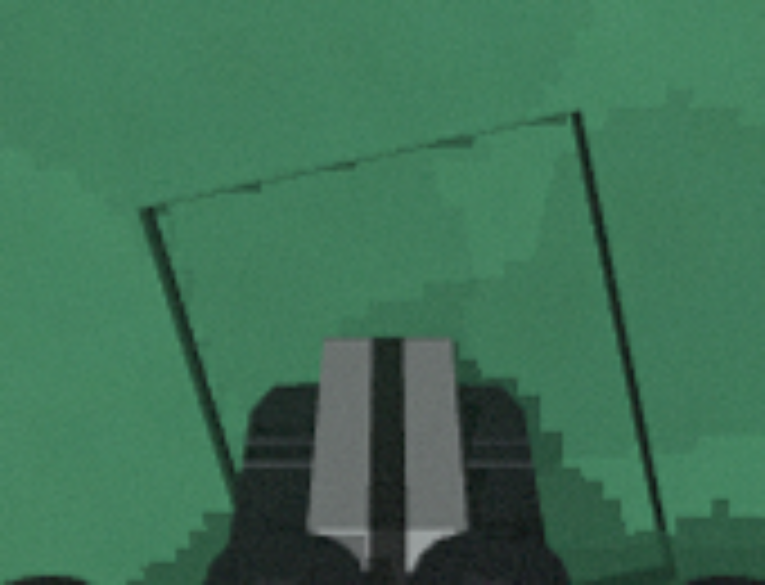

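View pics/s4.png

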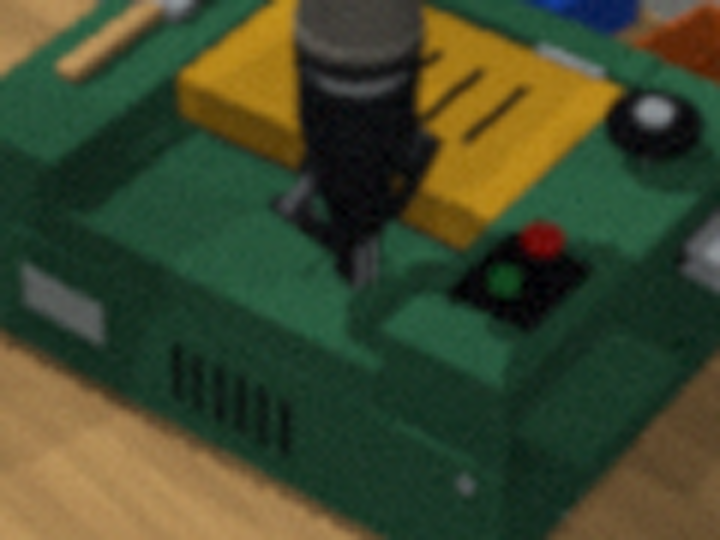

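The tip is now at z ≈ 162 and the plate at 158, with the fingers inside the outline in both views. Contact should come in about 4 mm.

```bash
python3 -m handwheel '{"translation":[[0,0,-0.05],[0,0,0]],"rotation":[[0,0,0],[0,0,0]],"gripper":[0,0]}'
python3 -m handwheel '{"translation":[[0,0,-0.04],[0,0,0]],"rotation":[[0,0,0],[0,0,0]],"gripper":[0,0]}'
```

```text
time: 6.6
eef_pos: [550.3, -136.8, 148.9]
tool_rot: [1.0, -0.011, 0.005, 0.005]
contact_force: [-0.6, 0.3, 2.8]
grip_width: 0.1
time: 6.85
eef_pos: [550.3, -136.8, 146.9]
tool_rot: [1.0, -0.011, 0.005, 0.005]
contact_force: [-0.7, -0.2, 3.8]
grip_width: 0.1
```

Contact came at TCP 148.9, and the 3 N soft spring says it's the button. I'll press on.

```bash
python3 -m handwheel '{"translation":[[0,0,-0.05],[0,0,0]],"rotation":[[0,0,0],[0,0,0]],"gripper":[0,0]}'
python3 -m handwheel '{"translation":[[0,0,-0.05],[0,0,0]],"rotation":[[0,0,0],[0,0,0]],"gripper":[0,0]}'
```

```text
time: 7.1
eef_pos: [550.4, -136.8, 144.4]
tool_rot: [1.0, -0.011, 0.006, 0.005]
contact_force: [-1.0, 0.6, 4.9]
grip_width: 0.1
time: 7.35
eef_pos: [550.6, -136.9, 144.8]
tool_rot: [1.0, -0.012, 0.006, 0.006]
contact_force: [-2.4, 0.3, 5.5]
grip_width: 0.1
```

```bash
python3 - <<'E'
from h import *
o=env.get_obs();print(o["eef_pos"],o["contact_force"],o["moment"])
f=imaging.grab_frame("wrist");a=f["color"]
g=imaging.grab_frame("side")["color"][110:280,200:380]
cv2.imwrite("pics/p5.png",np.hstack([cv2.resize(a,(400,300)),cv2.resize(g,(390,300))]))
E
```

```text
[ 550.59321994 -136.85712025  144.8039155 ] [-2.39549034  0.30952171  5.47095135] [0.05739413 0.47373135 0.01976819]
```

View pics/p5.png

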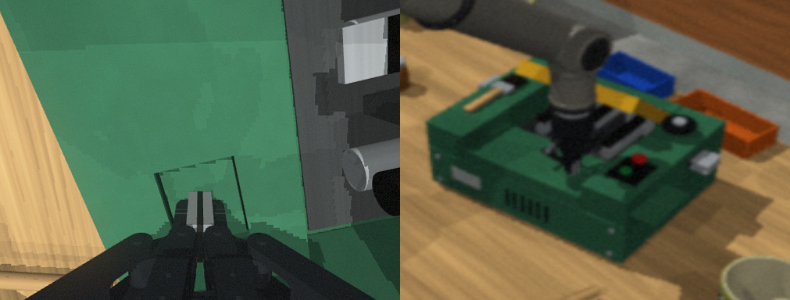

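The guard has released: the rollers are uncovered and the guard is up behind the wrist. A light -x load of 2.4 N suggests it may be touching the hand. I'll ease up and away from it, slowly.

```bash
python3 -m handwheel '{"translation":[[-0.06,0,0.08]],"rotation":[[0,0,0]],"gripper":[0]}'
python3 -m handwheel '{"translation":[[-0.1,0,0.12],[-0.1,0,0.12]],"rotation":[[0,0,0],[0,0,0]],"gripper":[0,0]}'
```

```text
time: 7.58
eef_pos: [548.1, -136.8, 149.6]
tool_rot: [1.0, -0.012, 0.007, 0.006]
contact_force: [1.5, 0.1, 3.0]
grip_width: -0.3
time: 7.82
eef_pos: [534.5, -136.7, 163.9]
tool_rot: [1.0, -0.011, 0.006, 0.006]
contact_force: [0.5, 0.4, 0.1]
grip_width: 0.1
```

```bash
python3 -m handwheel '{"translation":[[-0.3,0,0.3],[-0.5,0,0.5],[-0.5,0,0.5],[-0.5,0,0.5],[-0.3,0,0.5],[0,0,0],[0,0,0],[0,0,0]],"rotation":[[0,0,0],[0,0,0],[0,0,0],[0,0,0],[0,0,0],[0,0,0],[0,0,0],[0,0,0]],"gripper":[0,0,0,0,0,0,0,0]}'
python3 - <<'E'
from h import *
f=imaging.grab_frame("wrist");a=f["color"]
g=imaging.grab_frame("side")["color"][110:280,200:380]
t=imaging.grab_frame("top")["color"][90:240,190:370]
cv2.imwrite("pics/p6.png",np.vstack([np.hstack([cv2.resize(a,(400,300)),cv2.resize(g,(390,300))]),cv2.resize(t,(790,300))[:, :]]))
cv2.imwrite("pics/p6.png",np.hstack([cv2.resize(a,(340,260)),cv2.resize(g,(230,260)),cv2.resize(t,(230,260))]))
o=env.get_obs();print(o["contact_force"],o["joint_velocities"])
E
```

```text
time: 8.82
eef_pos: [398.9, -136.0, 303.8]
tool_rot: [1.0, -0.012, 0.003, 0.006]
contact_force: [-0.9, -0.2, 0.2]
grip_width: 0.2
[0.34630693 0.02352135 0.78707338] [ 0.00121105 -0.00167489  0.00280894 -0.00386266 -0.00301137  0.00129887
  0.00143152]
```

View pics/p6.png

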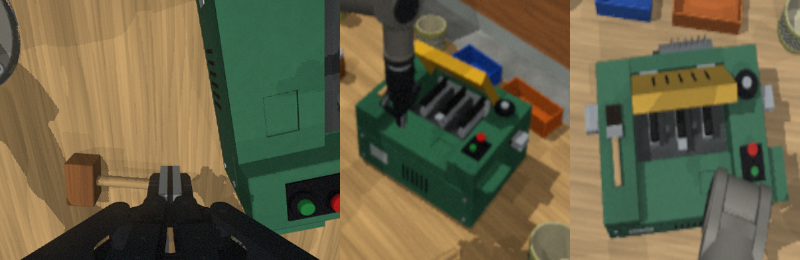

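```bash
python3 - <<'E'
from h import *
f=imaging.grab_frame("top");c=f["color"];hsv=cv2.cvtColor(c,cv2.COLOR_BGR2HSV)
y=cv2.inRange(hsv,(18,150,80),(32,255,255));n,l,s,ce=cv2.connectedComponentsWithStats(y);
win=np.zeros_like(y);win[115:185,230:320]=1
v,u=np.nonzero((y>0)&(win>0)&(f["depth"]>0));P=dep(f,np.c_[u,v])
P=P[P[:,2]>150];e=np.array([np.cos(.21),np.sin(.21)]);X=(P[:,:2]-[640,-49])@e
top=P[:,2].max();m=np.polyfit(X[X>60],P[X>60,2],1)
print(len(P),"zmax",np.percentile(P[:,2],98),"x range",X.min(),X.max(),"slope angle",np.arctan(-m[0]))
f=imaging.grab_frame("wrist");
b=proj(f,[[554,-136,158]])[0];q=proj(f,[[548,-96,160]])[0]
for p in (b,q):
    uu,vv=np.mgrid[-4:5,-4:5];a=dep(f,np.c_[p[0]+uu.ravel(),p[1]+vv.ravel()]);print(p.round(),np.median(a,0).round(1))
o=env.get_obs();print(o["contact_force"])
p=plane(f,[[0,0]],0)
for n in ("top",):
    g=imaging.grab_frame(n)["color"];a=cv2.imread("pics/top0.png");d=cv2.absdiff(a,g).max(2);cv2.imwrite("pics/diff.png",np.hstack([cv2.resize(g,(400,300)),cv2.resize(cv2.cvtColor(d,cv2.COLOR_GRAY2BGR)*2,(400,300))]))
E
```

```text
1655 zmax 338.3350028121668 x range 4.672240727016116 128.95927057653395 slope angle 0.945261694409269
[425. 168.] [ 554.  -136.   158.4]
[426. 124.] [548.2 -96.1 160. ]
[-0.66182788 -0.87015536 -0.25156017]
```

View pics/diff.png

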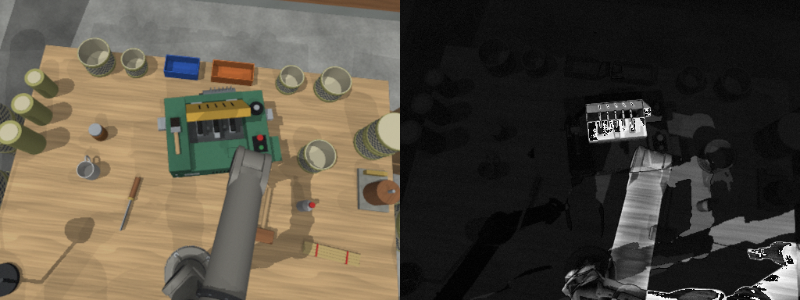

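The guard stands at 0.945 rad with its lip at z 338, and the button is back out at z 158.4. In the difference picture only the guard, the arm and its shadow have changed. I'm handing the job in.

```bash
python3 -c "
from bench import env
print(env.close_job())"
```

```text
the job is handed in; nothing more can be done
None
```

The guard is open and the job is handed in, at about 9 s on the robot's clock. I found the release button by its faint outline in the top and wrist views, at panel y ≈ -69 mm. I pressed it straight down with closed fingertips, with no more than about 5.5 N read between moves. Once the guard sprang up, I drew the hand back and clear.

Last checks before handing in:
- **Guard:** it stands at 0.945 rad, with its lip at z 338 mm.
- **Release button:** it is back out, with the plate's top at 158.4 mm against the panel's 160.0 mm.
- **Contact:** the hand is free, with a wrist force of about 1 N, which is noise.
- **Other things on the bench:** the top-view difference picture shows no bystander moved where it can be seen. The mallet is partly hidden by the arm there, but the wrist view after the retreat shows it lying on the bench. The hand never went near the start button, though I didn't measure its travel.

Three things disagreed or stayed uncertain:
- **Fingertip length:** contact came about 28 mm lower in TCP height than the stated 19 mm fingertips imply. I checked this with wrist depth before going further down.
- **Possible guard contact:** as the guard swung up, I read about -2.4 N in x, so it may have brushed the hand lightly. That is well under the 12 N limit, and the reading fell to noise once I backed off.
- **Feeling for the button:** I located it by sight and only confirmed it by touch, and did not feel along the whole panel.

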